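Push the ferrule row home on the gluing rail and close the keeper

ROBOT

A 7-joint arm with a two-finger parallel gripper is mounted at the origin on the work surface. World frame = base frame: x ahead of the robot, y to its left, z up, the work surface at z = 0. Lengths are in m, angles in rad, forces in N, time in s.
With the tool pointing down it reaches from about 0.4 to 0.85 m from the base axis. Payload 4.5 kg.
Tool frame: the origin (TCP) lies between the finger pads; the fingertips stand 19 mm ahead of it and the grasp point (between the pads) is the TCP (r.tips_ahead is the distance from the TCP to the fingertips, in m); z points along the fingers, y is the line along which they close (so a half turn about z gives the same grasp; the last joint's range is limited). The gripper opens to 88 mm and grips with 3 to 60 N. Pads are 18 mm wide; open, the fingers measure 123 mm over their backs; the gripper's body (75 mm by 187 mm) begins 45 mm behind the grasp point.
Start: joints at [-1.172, 0.689, -0.195, 1.565, 0.157, 0.902, -0.215], TCP at [0.223, 0.584, 0.258] pointing down, gripper open.
Joint ranges: [-3.01, 3.01], [-0.46, 2.08], [-1.47, 1.51], [0.13, 2.56], [-1, 4.14], [0.04, 2.09], [-2.66, 2.66]. Speed limits (rad/s): [2.57, 2.57, 3.14, 3.14, 3.14, 3.14, 3.14].

INTERFACE

Orientations are given as a unit quaternion [x, y, z, w].
In Python, from plant import r, cams, models gives the robot as it stands. The module is installed in compiled form; this text tells all that it offers.
- The arm moves only by the tool jog_arm, never from a script. Its arguments are lists of equal length, an entry for each row: "turn": the turn, a rotation vector about the tool's x, y, z in rad, a list of three; "translation": the shift along the tool's x, y, z in m, a list of three; "grip": the closure, from 0 (fully open) to 1 (shut). In form: {"turn": [[ax, ay, az], ...], "translation": [[tx, ty, tz], ...], "grip": [grip, ...]}. A call has 1 to 20 rows; each row is the pose to reach, as a shift and turn from the pose commanded when the call began, along the tool's axes at that moment; what a row does not reach only later rows make up. A row lasts 1/8 s, in which the tool goes at most 62.5 mm and 10.7 degrees, less where a joint would pass 70% of its speed; a pose out of reach is approached as far as the arm can. A call with a gripper value outside its range is refused whole. The fingers move at their own pace and stop on an object; "force" is the grip in N (left out, the last holds). Time passes only in rows, so rows that repeat a pose let the fingers close. It gives the time, the measured TCP pose, the force, the opening and the grip force at its end, in the units of the state.
- r.get_state(): the state, without advancing time (a new reading comes with each control period).
- cams.snapshot(name): name is "scene" or "top" or "wrist"; returns the picture (400x640x3 uint8, red, green, blue); there is no depth.
- cams.camera_params(name): a dict with "fx", "fy", "cx", "cy" (pixels), "eye" and "orientation" of the camera in the world. Camera axes: x right, y up, looking along -z (the intrinsics and any distortion apply to the point x, -y, -z); pixel columns grow to the right and rows downward; lengths in m; the calibration is good to about 2 mm. A picture is of the moment at which its call begins: read the wrist's pose just before it. camera_params takes no time and is no camera call; for the wrist camera it gives the pose at the moment of the call.
- r.finish_job(): hands the job in; it is judged then, once.
Trained networks look in the newest picture that a camera, given by its name, has taken for a name from the list of things; names that differ only in an ending like _2 or _b are one class to them, and where a whole thing is asked for, a point or a joint stands for the part that bears it (a point fixed in the world has none). Each returns a list of dicts, best first, with "p" (0 to 1); they miss things now and then, are a little off and sometimes report something else, mostly with a low value. They report only what shows in the picture. A call takes as long as a camera call. They do not tell look-alikes from the thing itself.
- models.find_in(camera, name): "position" ([x, y, z] in m, in world coordinates, good to about 4 mm: the middle of the surface that is visible of it).
- models.masks_of(camera, name): "pixels" (400x640 bool, what is visible of it).
- models.place_of(camera, name): "position" ([x, y, z] in m, in world coordinates, good to about 4 mm: a listed point, or the origin of a listed thing).
The state is a dict: "clock": time; "q": joint angles; "qd": joint speeds; "joint_torque": joint torques, N m; "tool_pos": TCP position; "eef_rot": TCP orientation; "contact_force": force on the tool from outside, world axes, zero at the start; "moment": the same for the moment, N m; "opening": opening from 0.0 (shut) to 1.0 (fully open); "finger_force": force on a finger pad.
Only numpy, scipy, OpenCV 4.12 (cv2) and the standard library are available. Lean on these libraries where they do the work, as an engineer would, in place of code of your own. Each camera call takes 0.05 s, during which the arm holds its last target. There are 200 camera calls.

TASK

Get the row of ferrules ready for gluing: with your fingertips against the rear carrier, push the five touching carriers along the rail as one train until they are fully home against the end stop, then push the keeper round with a fingertip until it lies fully closed across the channel behind them. Only push: do not lift or tip a carrier, ram the row or let it come apart, and leave everything else on the table where it is.

Things in the scene. Friction and masses are not known exactly. Their poses are not given: they have to be found in the camera images.
- jig: the aluminium gluing rail, fixed to the table: a straight U-channel 420 mm long. Origin on the table under the rail's middle; its x axis runs along the channel TOWARDS the end stop, y across it, z up. Channel floor at z = 6 mm, 43 mm wide inside; side walls 3 mm thick, tops at z = 16 mm. Open at the rear end (x = -210 mm); nothing stands in or hangs over the free channel
- jig_stop (a point): centre of the face of the end stop, a dark steel block 62 mm wide with its top at z = 42 mm; in the rail's frame x = +180, y = 0, z = 21 mm
- keeper_pivot (a point): axis of the keeper's upright pivot, in the rail's frame x = -8, y = +34 mm (the side away from the robot), z = 30 mm, level with the top of the keeper bar
- keeper (a joint): angle of the keeper, a level dark steel bar 60 mm long from its pivot, 8 mm thick, z = 18 to 30 mm. 0 = fully open (0 to 0.25 at the start), 2.0 = closed, at its limit. Closing, it turns counter-clockwise from above. In the rail's frame it points at 155 degrees from x when 0 (beside the channel, away from the stop), along -y when 2.0: across the channel, above the walls, 4 mm behind the homed row
- keeper_pin (a point): top centre of the keeper's upright bright steel finger pin, 10 mm thick, 52 mm from the pivot near the bar's free end; pin top at z = 50 mm, 20 mm above the bar. The keeper turns with light friction (0.5 to 1 N here), stays where it is left, and cannot close while a carrier is in its way
- carrier1: the carrier nearest the end stop. Black plastic block 36 mm along the rail (its x, towards the stop), 40 mm across, 30 mm high, 50 to 105 g, on the channel floor, showing from z = 16 to 36 mm above the walls; an open aluminium ferrule 23 mm wide is pressed on top, up to z = 64 mm. Origin: centre of the block's underside. All five touch in a row. Home: origin at x = 162 mm in the rail's frame
- carrier2: second carrier from the end stop. Same block and ferrule as carrier1. Home: origin at x = 126 mm in the rail's frame
- carrier3: middle carrier of the five. Same block and ferrule as carrier1. Home: origin at x = 90 mm in the rail's frame
- carrier4: fourth carrier from the end stop. Same block and ferrule as carrier1. Home: origin at x = 54 mm in the rail's frame
- carrier5: the rearmost carrier, farthest from the end stop: push on its rear face. Same block and ferrule as carrier1. Home: origin at x = 18 mm in the rail's frame, rear face at x = 0. The row needs about 1 to 4 N to slide and starts 50 to 130 mm short of home
- spare_carrier: empty spare carrier standing on the table beside the rail, no ferrule: black plastic block 36 x 40 x 30 mm with a bare steel spigot (17 mm thick, 10 mm high) on top; origin at the centre of its underside. Bystander, not part of the row
- ferrule_a: loose brass ferrule standing on the table, 26 mm wide at most, 36 mm high; origin at the centre of its underside. Bystander
- ferrule_b: another loose brass ferrule, same as ferrule_a. Bystander
- powder_brush: short powder brush standing on its dark wooden handle, 44 mm across, 89 mm high; origin at the centre of its underside. Bystander
- glue_bottle: white glue bottle with black cap, 38 mm across, 105 mm high, standing; origin at the centre of its underside. Bystander
- scale: flat pocket scale lying on the table, 125 x 80 x 19 mm (x, y, z); origin at the centre of its underside. Bystander
- bracket: U-shaped folded aluminium bracket, open side up, 100 x 36 x 32 mm (x, y, z); origin at the centre of its underside. Bystander
- fine_brush: slim make-up brush lying on the table, 170 mm along its x, 12 mm thick; origin at the middle of its underside. Bystander
Things that resemble listed ones, but are neither listed nor needed, are in the scene too. What is shaped like the carrier3 but yellow is not meant. Leave any yellow look-alike of the carrier5 alone.

How it is judged:
By the outcome, as a careful person would: the job done as asked, in the order asked, and still so for the second after the job is handed in, with the robot touching nothing.
It also fails if it takes over 51 s, if anything falls off the work surface, if the arm or the gripper's body presses on something with over 40 N, if the wrist force passes 120 N, or if a joint passes its speed limit or range.

## Working session

There is one attempt and no reset: what is moved stays moved. The work goes in short steps, Python scripts to look and compute and a tool call to move; the robot and the scene stay as the last step left them, time stands still between calls to the robot, and variables do not carry over. Pictures are saved under pics/ and viewed, at most 10 in all, crops included, and the job is handed in when it is done.

Besides the shell and the picture viewer there is one more tool, called after "Call:" by a JSON object that holds its "fn" and its "kwargs", one argument or row to a line. jog_arm: Moves the arm, as the interface text tells. Its arguments: {"type":"object","properties":{"turn":{"type":"array"},"translation":{"type":"array"},"grip":{"type":"array"},"force":{"type":"number"}},"required":["turn","translation","grip"]}

```bash
mkdir -p pics; cat > h.py <<'E'
import numpy as np, cv2
from scipy.spatial.transform import Rotation as R
from plant import r,cams,models
def snap(n,f):
    im=cams.snapshot(n); cv2.imwrite('pics/'+f,im[:,:,::-1]); return im
def proj(n,P):
    c=cams.camera_params(n); M=R.from_quat(c['orientation']).as_matrix()
    p=(np.atleast_2d(P)-c['eye'])@M
    return np.c_[c['cx']+c['fx']*p[:,0]/-p[:,2], c['cy']+c['fy']*-p[:,1]/-p[:,2]]
def back(n,uv,z):
    c=cams.camera_params(n); M=R.from_quat(c['orientation']).as_matrix()
    uv=np.atleast_2d(uv); d=np.c_[(uv[:,0]-c['cx'])/c['fx'],-(uv[:,1]-c['cy'])/c['fy'],-np.ones(len(uv))]@M.T
    return np.array(c['eye'])+d*((z-c['eye'][2])/d[:,2])[:,None]
E
python3 - <<'E'
from h import *
np.set_printoptions(precision=4,suppress=True)
print(cams.camera_params('top'));print(cams.camera_params('scene'))
snap('top','t1.png')
for n in ['jig','jig_stop','keeper_pivot','keeper_pin','carrier1','carrier5','spare_carrier','ferrule_a','powder_brush','glue_bottle','scale','bracket','fine_brush']:
    print(n,[(round(d['p'],2),np.round(d['position'],3).tolist()) for d in models.place_of('top',n)][:8])
snap('scene','s1.png')
for n in ['jig','jig_stop','keeper_pivot','keeper_pin','carrier5']:
    print(n,[(round(d['p'],2),np.round(d['position'],3).tolist()) for d in models.place_of('scene',n)][:8])
print(r.get_state())
E
```

```text
{'fx': 416.8668357339386, 'fy': 416.8668357339386, 'cx': 318.8932890015787, 'cy': 200.60256720596993, 'eye': array([0.427 , 0.0037, 0.9108]), 'orientation': array([ 0.0371, -0.0641, -0.697 ,  0.7132])}
{'fx': 422.99421003643306, 'fy': 422.99421003643306, 'cx': 315.3570537485113, 'cy': 192.9958878416034, 'eye': array([ 1.1305, -0.5144,  0.5726]), 'orientation': array([0.4322, 0.1968, 0.3556, 0.805 ])}
jig [(0.62, [0.554, -0.013, 0.001]), (0.28, [0.445, -0.038, 0.002]), (0.27, [0.548, -0.022, 0.007])]
jig_stop [(0.9, [0.488, -0.179, 0.025])]
keeper_pivot [(0.7, [0.588, -0.02, 0.028])]
keeper_pin [(0.65, [0.623, 0.019, 0.051]), (0.24, [0.554, -0.016, 0.002])]
carrier1 [(0.83, [0.562, 0.011, 0.007]), (0.82, [0.546, -0.024, 0.008]), (0.67, [0.535, -0.056, 0.005]), (0.66, [0.571, 0.043, 0.004]), (0.64, [0.523, -0.088, 0.007]), (0.64, [0.615, -0.278, -0.0]), (0.59, [0.695, 0.246, 0.004])]
carrier5 [(0.83, [0.562, 0.011, 0.007]), (0.82, [0.546, -0.024, 0.008]), (0.67, [0.535, -0.056, 0.005]), (0.66, [0.571, 0.043, 0.004]), (0.64, [0.523, -0.088, 0.007]), (0.64, [0.615, -0.278, -0.0]), (0.59,
[... 719 characters left out ...]
2, [0.534, -0.06, 0.012]), (0.77, [0.562, 0.006, 0.004]), (0.65, [0.524, -0.095, 0.005]), (0.6, [0.618, -0.283, 0.004]), (0.57, [0.548, -0.027, 0.005]), (0.52, [0.568, 0.047, 0.007])]
{'clock': 1.0, 'q': array([-1.1722,  0.6891, -0.1946,  1.5653,  0.1573,  0.9025, -0.2151]), 'qd': array([-0.0001,  0.0006, -0.0004, -0.0006, -0.0009,  0.0001, -0.0001]), 'joint_torque': array([ -0.0003, -52.7494,  -1.2675, -15.3755,  -0.052 ,  -0.0008,
         0.    ]), 'tool_pos': array([0.223 , 0.5839, 0.2578]), 'eef_rot': array([0.1814, 0.9834, 0.0001, 0.    ]), 'contact_force': array([0.8644, 0.0303, 0.5615]), 'moment': array([ 0.0406, -0.0339,  0.006 ]), 'finger_force': 0.0, 'opening': 0.9974437337836126}
```

View pics/t1.png

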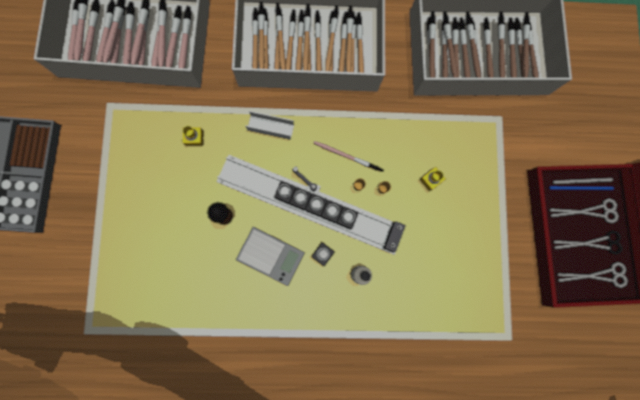

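View pics/s1.png

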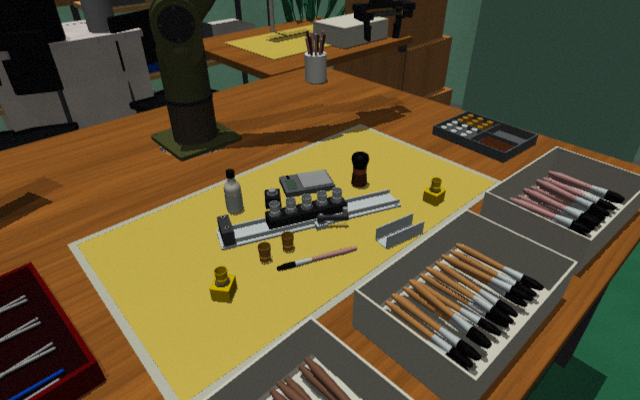

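The top view shows the rail running from (220,170) to (400,240), stop at (395,236), five black carriers around (285,190)–(348,217) and the keeper pin near (297,171). The two yellow look-alikes at (193,135) and (432,178) are off the rail. The scene view agrees.

```bash
cat >> h.py <<'E'
def fitrail():
    A=[(0,0)]*2+[(.18,0)]*2+[(-.008,.034)]*2
    B=[(.554,-.013),(.552,-.011),(.488,-.179),(.489,-.180),(.588,-.020),(.588,-.023)]
    C=np.array([(.562,.011),(.546,-.024),(.535,-.056),(.571,.043),(.523,-.088),(.534,-.06),(.562,.006),(.524,-.095),(.548,-.027),(.568,.047)])
    from scipy.optimize import least_squares
    A,B=np.array(A),np.array(B)
    def f(p):
        c,s=np.cos(p[2]),np.sin(p[2]); M=np.array([[c,-s],[s,c]])
        return np.r_[((A@M.T+p[:2])-B).ravel(),((C-p[:2])@M)[:,1]]
    return least_squares(f,[.553,-.012,-1.93]).x,C
def w2r(P,p): 
    c,s=np.cos(p[2]),np.sin(p[2]); return (np.atleast_2d(P)[:,:2]-p[:2])@np.array([[c,-s],[s,c]])
def r2w(x,y,z,p):
    c,s=np.cos(p[2]),np.sin(p[2]); return np.array([p[0]+c*x-s*y,p[1]+s*x+c*y,z])
E
python3 - <<'E'
from h import *
np.set_printoptions(precision=4,suppress=True)
p,C=fitrail(); print(p,np.degrees(p[2])); print(w2r(C,p)); print('pin',w2r([(.623,.019),(.622,.026)],p))
s=r.get_state(); print('tcp rail',w2r([s['tool_pos']],p)); M=R.from_quat(s['eef_rot']).as_matrix()
print('tooly angle',np.degrees(np.arctan2(M[1,1],M[0,1])))
im=cv2.imread('pics/t1.png'); x0,y0=200,130
im=cv2.resize(im[y0:y0+140,x0:x0+220],None,fx=3.6,fy=3.6,interpolation=cv2.INTER_CUBIC)
def L(pts,col):
    q=(proj('top',np.array([r2w(*a,p) for a in pts]))-[x0,y0]+.5)*3.6
    cv2.polylines(im,[q.astype(np.int32)],False,col,1)
h=.0245
L([(-.21,-h,.016),(.18,-h,.016),(.18,h,.016),(-.21,h,.016),(-.21,-h,.016)],(0,0,255))
L([(-.076,-.02,.036),(-.076,.02,.036),(.104,.02,.036),(.104,-.02,.036),(-.076,-.02,.036)],(255,0,0))
cv2.imwrite('pics/t2.png',im)
E
```

```text
[ 0.552  -0.0131 -1.9312] -110.6469540077095
[[-0.026   0.0008]
 [ 0.0124 -0.0018]
 [ 0.0462 -0.0008]
 [-0.0592 -0.002 ]
 [ 0.0804 -0.0008]
 [ 0.0503 -0.0003]
 [-0.0214  0.0026]
 [ 0.0866  0.0027]
 [ 0.0145  0.0011]
 [-0.0618 -0.0062]]
pin [[-0.055   0.0551]
 [-0.0612  0.0517]]
tcp rail [[-0.4426 -0.5184]]
tooly angle 69.0981533688624
```

View pics/t2.png

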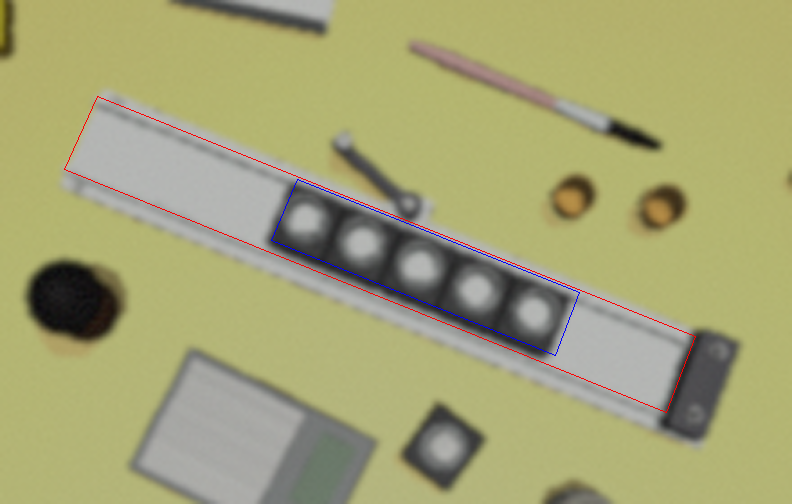

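The overlay matches: the row's rear edge is near rail x = -77 mm, and the tool is already aligned (tool x = -rail y, tool y = -rail x). I'll close the fingers and move behind the row.

Call:
{"fn": "jog_arm", "kwargs": {
  "turn": [
    [0, 0, 0],
    [0, 0, 0],
    [0, 0, 0],
    [0, 0, 0],
    [0, 0, 0],
    [0, 0, 0],
    [0, 0, 0],
    [0, 0, 0],
    [0, 0, 0],
    [0, 0, 0],
    [0, 0, 0],
    [0, 0, 0],
    [0, 0, 0],
    [0, 0, 0],
    [0, 0, 0]
  ],
  "translation": [
    [-0.52, -0.315, 0.1],
    [-0.52, -0.315, 0.1],
    [-0.52, -0.315, 0.1],
    [-0.52, -0.315, 0.1],
    [-0.52, -0.315, 0.1],
    [-0.52, -0.315, 0.1],
    [-0.52, -0.315, 0.1],
    [-0.52, -0.315, 0.1],
    [-0.52, -0.315, 0.1],
    [-0.52, -0.315, 0.1],
    [-0.52, -0.315, 0.1],
    [-0.52, -0.315, 0.1],
    [-0.52, -0.315, 0.1],
    [-0.52, -0.315, 0.1],
    [-0.52, -0.315, 0.1]
  ],
  "grip": [1, 1, 1, 1, 1, 1, 1, 1, 1, 1, 1, 1, 1, 1, 1],
  "force": 10
}}

```text
clock: 2.88
tool_pos: [0.5961, 0.1049, 0.158]
eef_rot: [0.181, 0.984, 0.0, 0.0]
contact_force: [-0.1, -0.4, -0.2]
opening: 0.01
finger_force: 0.0
```

```bash
python3 - <<'E'
from h import *
np.set_printoptions(precision=4,suppress=True)
p,_=fitrail(); s=r.get_state(); print(w2r([s['tool_pos']],p))
im=snap('wrist','w1.png')
for n in ['carrier5','keeper_pin','keeper_pivot']:
    print(n,[(round(d['p'],2),w2r([d['position']],p)[0].round(3).tolist(),round(d['position'][2],3)) for d in models.place_of('wrist',n)][:5])
h=.0215
def L(pts,col):
    cv2.polylines(I,[proj('wrist',np.array([r2w(*a,p) for a in pts])).astype(np.int32)],False,col,1)
I=cv2.imread('pics/w1.png')
L([(-.21,-h,.016),(.18,-h,.016)],(0,0,255));L([(-.21,h,.016),(.18,h,.016)],(0,0,255))
L([(-.077,-.02,.036),(-.077,.02,.036)],(255,0,0))
t=s['tool_pos'];c=w2r([t],p)[0];L([(c[0]-.017,c[1]-.009,.139),(c[0]+.017,c[1]-.009,.139),(c[0]+.017,c[1]+.009,.139)],(0,255,0))
cv2.imwrite('pics/w2.png',I)
E
```

```text
[[-0.126  -0.0003]]
carrier5 [(0.88, [-0.026, -0.005], 0.003), (0.86, [0.046, -0.0], 0.001), (0.86, [-0.063, 0.0], 0.006), (0.75, [0.081, 0.002], 0.007), (0.7, [-0.3, 0.038], -0.001)]
keeper_pin []
keeper_pivot [(0.7, [-0.016, 0.036], 0.03)]
```

View pics/w2.png

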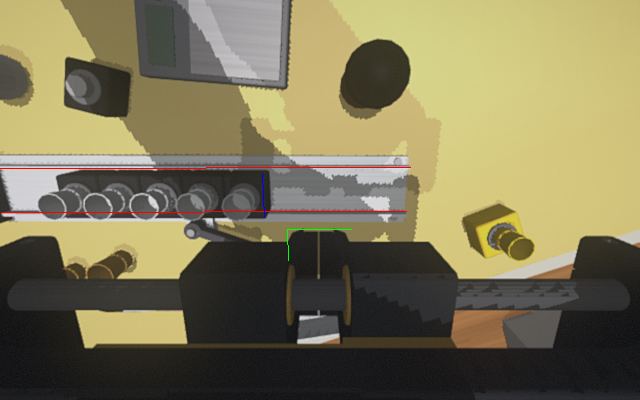

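The wrist view shows the tips (318,232) behind the row's rear edge (268,195), which is about rail x = -80 mm. The channel below is free, so I'll descend and then approach slowly.

Call:
{"fn": "jog_arm", "kwargs": {
  "turn": [
    [0, 0, 0],
    [0, 0, 0],
    [0, 0, 0],
    [0, 0, 0],
    [0, 0, 0],
    [0, 0, 0],
    [0, 0, 0],
    [0, 0, 0],
    [0, 0, 0],
    [0, 0, 0],
    [0, 0, 0],
    [0, 0, 0],
    [0, 0, 0],
    [0, 0, 0],
    [0, 0, 0],
    [0, 0, 0]
  ],
  "translation": [
    [0, 0, 0.04],
    [0, 0, 0.08],
    [0, 0, 0.11],
    [0, 0, 0.122],
    [0, 0, 0.122],
    [0, -0.008, 0.122],
    [0, -0.016, 0.122],
    [0, -0.02, 0.122],
    [0, -0.022, 0.122],
    [0, -0.024, 0.122],
    [0, -0.026, 0.122],
    [0, -0.028, 0.122],
    [0, -0.03, 0.122],
    [0, -0.032, 0.122],
    [0, -0.034, 0.122],
    [0, -0.036, 0.122]
  ],
  "grip": [1, 1, 1, 1, 1, 1, 1, 1, 1, 1, 1, 1, 1, 1, 1, 1]
}}

```text
clock: 5.08
tool_pos: [0.5838, 0.0712, 0.0358]
eef_rot: [0.181, 0.983, 0.001, 0.0]
contact_force: [0.7, 2.2, -0.2]
opening: 0.007
finger_force: 1.2
```

Call:
{"fn": "jog_arm", "kwargs": {
  "turn": [
    [0, 0, 0],
    [0, 0, 0],
    [0, 0, 0],
    [0, 0, 0],
    [0, 0, 0],
    [0, 0, 0],
    [0, 0, 0],
    [0, 0, 0],
    [0, 0, 0],
    [0, 0, 0],
    [0, 0, 0],
    [0, 0, 0],
    [0, 0, 0],
    [0, 0, 0],
    [0, 0, 0],
    [0, 0, 0],
    [0, 0, 0],
    [0, 0, 0]
  ],
  "translation": [
    [0, -0.002, 0],
    [0, -0.005, 0],
    [0, -0.008, 0],
    [0, -0.012, 0],
    [0, -0.016, 0],
    [0, -0.02, 0],
    [0, -0.024, 0],
    [0, -0.028, 0],
    [0, -0.032, 0],
    [0, -0.036, 0],
    [0, -0.04, 0],
    [0, -0.044, 0],
    [0, -0.048, 0],
    [0, -0.052, 0],
    [0, -0.055, 0],
    [0, -0.058, 0],
    [0, -0.06, 0],
    [0, -0.061, 0]
  ],
  "grip": [1, 1, 1, 1, 1, 1, 1, 1, 1, 1, 1, 1, 1, 1, 1, 1, 1, 1]
}}

```text
clock: 7.32
tool_pos: [0.5618, 0.0134, 0.0357]
eef_rot: [0.181, 0.983, 0.0, 0.0]
contact_force: [0.8, 2.0, -0.5]
opening: 0.008
finger_force: 1.2
```

```bash
python3 - <<'E'
from h import *
p,_=fitrail(); snap('scene','s2.png'); 
im=cv2.imread('pics/s2.png')[150:260,200:420]
cv2.imwrite('pics/s2c.png',cv2.resize(im,None,fx=3.6,fy=3.6,interpolation=cv2.INTER_CUBIC))
for n in ['carrier5','jig_stop','keeper_pin']:
    print(n,[(round(d['p'],2),w2r([d['position']],p)[0].round(3).tolist()) for d in models.place_of('scene',n)][:7])
E
```

```text
carrier5 [(0.86, [0.149, 0.001]), (0.78, [0.226, 0.156]), (0.75, [0.115, -0.001]), (0.75, [0.0, -0.005]), (0.64, [-0.298, 0.035]), (0.63, [0.082, -0.002]), (0.54, [0.047, 0.0])]
jig_stop [(0.68, [0.176, -0.002])]
keeper_pin [(0.56, [-0.064, 0.052]), (0.25, [0.081, -0.001])]
```

View pics/s2c.png

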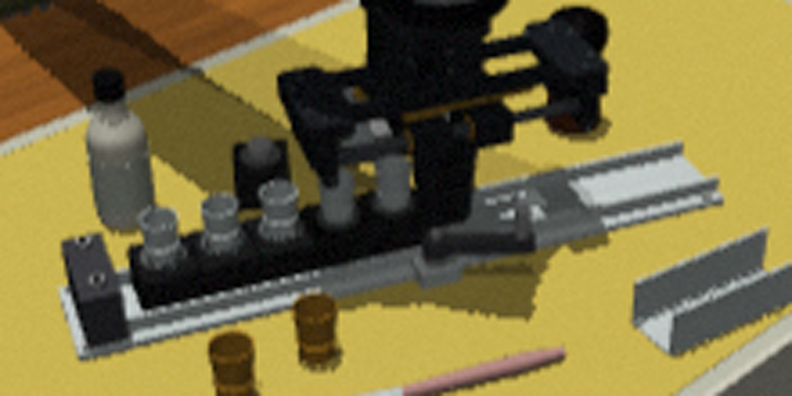

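The crop shows the row intact with a gap of about 12 mm to the stop (125,300). I'll ease in slowly.

Call:
{"fn": "jog_arm", "kwargs": {
  "turn": [
    [0, 0, 0],
    [0, 0, 0],
    [0, 0, 0],
    [0, 0, 0],
    [0, 0, 0],
    [0, 0, 0],
    [0, 0, 0],
    [0, 0, 0]
  ],
  "translation": [
    [0, -0.0015, 0],
    [0, -0.003, 0],
    [0, -0.0045, 0],
    [0, -0.006, 0],
    [0, -0.0075, 0],
    [0, -0.0085, 0],
    [0, -0.0095, 0],
    [0, -0.0105, 0]
  ],
  "grip": [1, 1, 1, 1, 1, 1, 1, 1]
}}

```text
clock: 8.52
tool_pos: [0.558, 0.0037, 0.0357]
eef_rot: [0.181, 0.983, 0.0, 0.0]
contact_force: [1.3, 1.0, -0.6]
opening: 0.004
finger_force: 1.2
```

Call:
{"fn": "jog_arm", "kwargs": {
  "turn": [
    [0, 0, 0],
    [0, 0, 0]
  ],
  "translation": [
    [0, -0.0007, 0],
    [0, -0.0014, 0]
  ],
  "grip": [1, 1]
}}

```text
clock: 8.78
tool_pos: [0.5575, 0.0024, 0.0357]
eef_rot: [0.181, 0.983, 0.0, 0.0]
contact_force: [0.8, 2.4, -0.9]
opening: 0.005
finger_force: 1.2
```

Call:
{"fn": "jog_arm", "kwargs": {
  "turn": [
    [0, 0, 0],
    [0, 0, 0],
    [0, 0, 0]
  ],
  "translation": [
    [0, -0.0006, 0],
    [0, -0.0012, 0],
    [0, -0.0018, 0]
  ],
  "grip": [1, 1, 1]
}}

```text
clock: 9.15
tool_pos: [0.5575, 0.0022, 0.0358]
eef_rot: [0.181, 0.984, 0.001, 0.001]
contact_force: [1.5, 6.8, 0.4]
opening: 0.011
finger_force: 3.0
```

Call:
{"fn": "jog_arm", "kwargs": {
  "turn": [
    [0, 0, 0],
    [0, 0, 0]
  ],
  "translation": [
    [0, -0.0006, 0],
    [0, -0.0012, 0]
  ],
  "grip": [1, 1]
}}

```text
clock: 9.4
tool_pos: [0.5576, 0.002, 0.036]
eef_rot: [0.181, 0.984, 0.002, 0.001]
contact_force: [1.4, 7.9, -0.4]
opening: 0.006
finger_force: 3.8
```

Force rose to 8 N while the tip stayed put at rail x = -16 mm, one finger half-width behind x = 0, so the row is home. I'll back off, lift, and go to the outer side of the keeper pin.

Call:
{"fn": "jog_arm", "kwargs": {
  "turn": [
    [0, 0, 0],
    [0, 0, 0],
    [0, 0, 0],
    [0, 0, 0],
    [0, 0, 0],
    [0, 0, 0],
    [0, 0, 0],
    [0, 0, 0],
    [0, 0, 0],
    [0, 0, 0],
    [0, 0, 0],
    [0, 0, 0],
    [0, 0, 0]
  ],
  "translation": [
    [0, 0.003, 0],
    [0, 0.007, 0],
    [0, 0.016, 0],
    [0, 0.025, 0],
    [0, 0.025, -0.04],
    [0, 0.025, -0.075],
    [0, 0.025, -0.075],
    [-0.04, 0.032, -0.075],
    [-0.074, 0.039, -0.075],
    [-0.074, 0.039, -0.075],
    [-0.074, 0.039, -0.045],
    [-0.074, 0.039, -0.021],
    [-0.074, 0.039, -0.021]
  ],
  "grip": [1, 1, 1, 1, 1, 1, 1, 1, 1, 1, 1, 1, 1]
}}

```text
clock: 11.02
tool_pos: [0.6364, 0.01, 0.0543]
eef_rot: [0.181, 0.984, -0.001, -0.003]
contact_force: [-0.3, -0.4, 0.5]
opening: 0.013
finger_force: 0.0
```

```bash
python3 - <<'E'
from h import *
p,_=fitrail(); s=r.get_state(); print(w2r([s['tool_pos']],p),s['tool_pos'],s['contact_force'])
snap('scene','s3.png')
im=cv2.imread('pics/s3.png')[150:260,200:420]
cv2.imwrite('pics/s3c.png',cv2.resize(im,None,fx=3.6,fy=3.6,interpolation=cv2.INTER_CUBIC))
for n in ['carrier5','keeper_pin']:
    print(n,[(round(d['p'],2),w2r([d['position']],p)[0].round(3).tolist()) for d in models.place_of('scene',n)][:7])
E
```

```text
[[-0.05130342  0.07084171]] [0.63641891 0.00995487 0.05426054] [-0.32721571 -0.38845343  0.48494434]
carrier5 [(0.98, [0.225, 0.157]), (0.86, [0.013, -0.005]), (0.79, [-0.297, 0.036]), (0.75, [0.127, 0.001]), (0.65, [0.094, -0.001]), (0.58, [0.16, 0.003]), (0.54, [0.058, -0.0])]
keeper_pin [(0.5, [-0.06, 0.053])]
```

View pics/s3c.png

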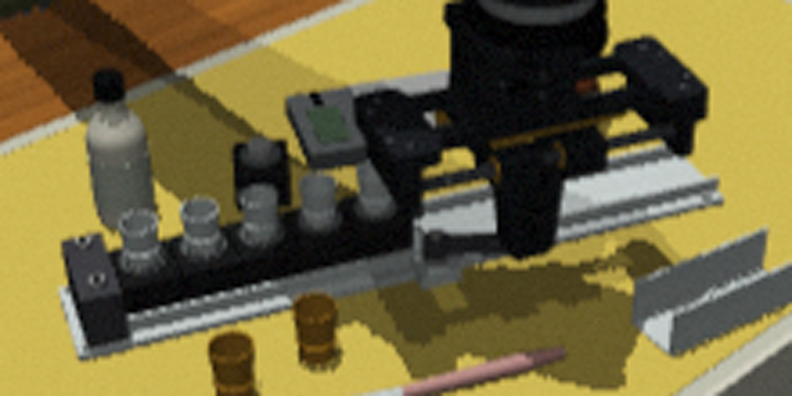

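Carriers read 0.160 and onward, i.e. home, with the row tight against the stop at (125,290). The finger stands just outside the pin, so I'll push it toward the channel.

Call:
{"fn": "jog_arm", "kwargs": {
  "turn": [
    [0, 0, 0],
    [0, 0, 0],
    [0, 0, 0],
    [0, 0, 0],
    [0, 0, 0],
    [0, 0, 0],
    [0, 0, 0],
    [0, 0, 0],
    [0, 0, 0],
    [0, 0, 0],
    [0, 0, 0],
    [0, 0, 0],
    [0, 0, 0],
    [0, 0, 0],
    [0, 0, 0],
    [0, 0, 0],
    [0, 0, 0],
    [0, 0, 0],
    [0, 0, 0]
  ],
  "translation": [
    [0.001, 0.005, -0.002],
    [0.003, 0.005, -0.002],
    [0.006, 0.005, -0.002],
    [0.009, 0.005, -0.002],
    [0.012, 0.005, -0.002],
    [0.015, 0.005, -0.002],
    [0.018, 0.005, -0.002],
    [0.021, 0.005, -0.002],
    [0.024, 0.005, -0.002],
    [0.028, 0.005, -0.002],
    [0.032, 0.005, -0.002],
    [0.036, 0.005, -0.002],
    [0.04, 0.005, -0.002],
    [0.044, 0.005, -0.002],
    [0.048, 0.005, -0.002],
    [0.052, 0.005, -0.002],
    [0.055, 0.005, -0.002],
    [0.058, 0.005, -0.002],
    [0.058, 0.005, -0.002]
  ],
  "grip": [1, 1, 1, 1, 1, 1, 1, 1, 1, 1, 1, 1, 1, 1, 1, 1, 1, 1, 1]
}}

```text
clock: 13.55
tool_pos: [0.5869, 0.0329, 0.0587]
eef_rot: [0.182, 0.983, -0.001, 0.0]
contact_force: [0.4, -5.0, 0.8]
opening: 0.002
finger_force: 2.3
```

```bash
python3 - <<'E'
from h import *
p,_=fitrail(); s=r.get_state(); print(w2r([s['tool_pos']],p),s['tool_pos'],s['contact_force'])
snap('scene','s4.png')
print([(round(d['p'],2),w2r([d['position']],p)[0].round(3).tolist()) for d in models.place_of('scene','keeper_pin')][:7])
snap('top','t4.png')
print([(round(d['p'],2),w2r([d['position']],p)[0].round(3).tolist()) for d in models.place_of('top','keeper_pin')][:7])
a,b=[cv2.imread(f'pics/{f}')[y:y+100,x:x+200] for f,x,y in(('s4.png',210,160),('t4.png',210,150))]
cv2.imwrite('pics/c4.png',cv2.resize(np.vstack([a,b]),None,fx=3,fy=3,interpolation=cv2.INTER_CUBIC))
E
```

```text
[[-0.05532654  0.01641665]] [0.58690811 0.03291033 0.05868237] [ 0.39863364 -5.00494568  0.84395033]
[(0.41, [-0.051, 0.002])]
[]
```

View pics/c4.png

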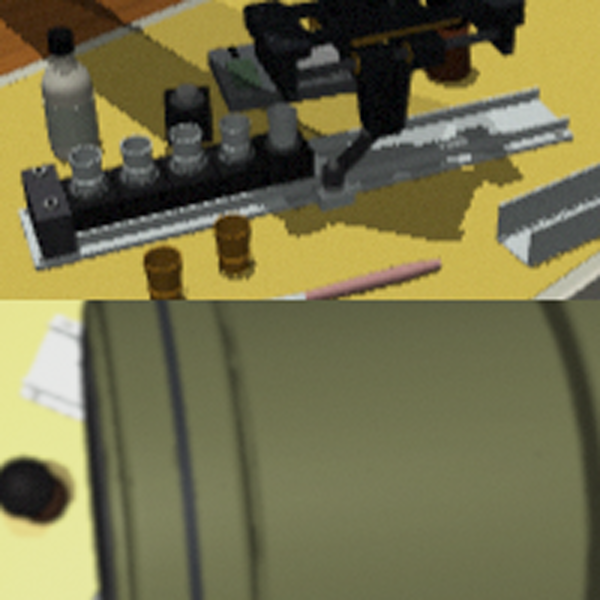

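The keeper is swung about halfway, with the pin near (375,130) in the scene crop, and the row is undisturbed. Now I'll step behind the pin and push it toward the stop.

Call:
{"fn": "jog_arm", "kwargs": {
  "turn": [
    [0, 0, 0],
    [0, 0, 0],
    [0, 0, 0],
    [0, 0, 0],
    [0, 0, 0],
    [0, 0, 0],
    [0, 0, 0],
    [0, 0, 0],
    [0, 0, 0],
    [0, 0, 0],
    [0, 0, 0],
    [0, 0, 0],
    [0, 0, 0],
    [0, 0, 0],
    [0, 0, 0],
    [0, 0, 0],
    [0, 0, 0],
    [0, 0, 0],
    [0, 0, 0],
    [0, 0, 0]
  ],
  "translation": [
    [-0.006, 0, 0],
    [-0.011, 0, 0],
    [-0.011, 0.016, 0],
    [-0.011, 0.028, 0],
    [-0.011, 0.028, 0],
    [0.004, 0.028, 0],
    [0.016, 0.028, 0],
    [0.016, 0.028, 0],
    [0.016, 0.021, 0],
    [0.016, 0.017, 0],
    [0.017, 0.013, 0],
    [0.018, 0.009, 0],
    [0.02, 0.005, 0],
    [0.022, 0.002, 0],
    [0.024, -0.001, 0],
    [0.026, -0.005, 0],
    [0.0275, -0.009, 0],
    [0.029, -0.0135, 0],
    [0.03, -0.0175, 0],
    [0.03, -0.0205, 0]
  ],
  "grip": [1, 1, 1, 1, 1, 1, 1, 1, 1, 1, 1, 1, 1, 1, 1, 1, 1, 1, 1, 1]
}}

```text
clock: 16.25
tool_pos: [0.5517, 0.0259, 0.0587]
eef_rot: [0.182, 0.983, -0.0, 0.0]
contact_force: [0.3, 1.3, 0.3]
opening: 0.005
finger_force: 0.4
```

```bash
python3 - <<'E'
from h import *
p,_=fitrail(); s=r.get_state(); print(w2r([s['tool_pos']],p),s['tool_pos'],s['contact_force'])
snap('scene','s5.png')
print([(round(d['p'],2),w2r([d['position']],p)[0].round(3).tolist()) for d in models.place_of('scene','keeper_pin')][:7])
im=cv2.imread('pics/s5.png')[150:260,200:420]
cv2.imwrite('pics/s5c.png',cv2.resize(im,None,fx=3.6,fy=3.6,interpolation=cv2.INTER_CUBIC))
E
```

```text
[[-0.03637614 -0.01411286]] [0.55165742 0.02594206 0.05872558] [0.30428699 1.34125948 0.31657393]
[(0.61, [-0.02, -0.016])]
```

View pics/s5c.png

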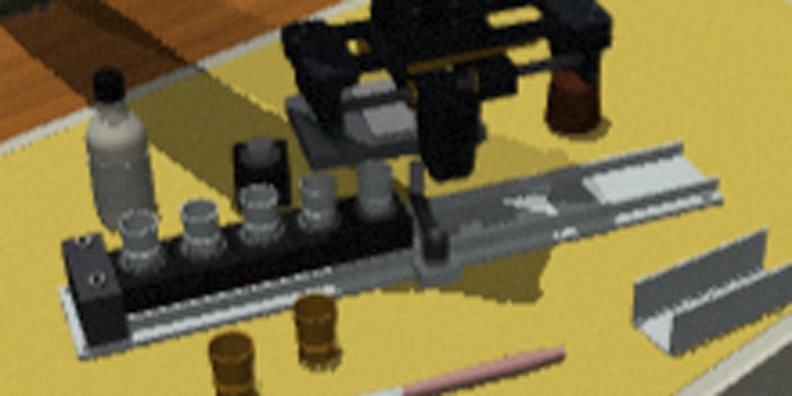

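The keeper is nearly across, with the pin at about (418,180) and the finger behind it. It needs about 7 mm more, pushed slowly until the limit.

Call:
{"fn": "jog_arm", "kwargs": {
  "turn": [
    [0, 0, 0],
    [0, 0, 0],
    [0, 0, 0],
    [0, 0, 0],
    [0, 0, 0]
  ],
  "translation": [
    [0.002, -0.0015, 0],
    [0.002, -0.003, 0],
    [0.002, -0.0045, 0],
    [0.002, -0.006, 0],
    [0.002, -0.007, 0]
  ],
  "grip": [1, 1, 1, 1, 1]
}}

```text
clock: 16.98
tool_pos: [0.5473, 0.0206, 0.0587]
eef_rot: [0.181, 0.983, 0.0, -0.0]
contact_force: [-0.7, 1.0, 0.2]
opening: 0.009
finger_force: 0.3
```

Call:
{"fn": "jog_arm", "kwargs": {
  "turn": [
    [0, 0, 0],
    [0, 0, 0]
  ],
  "translation": [
    [0, -0.001, 0],
    [0, -0.002, 0]
  ],
  "grip": [1, 1]
}}

```text
clock: 17.23
tool_pos: [0.5467, 0.0191, 0.0587]
eef_rot: [0.181, 0.983, 0.0, 0.0]
contact_force: [-0.1, 2.0, -0.2]
opening: 0.002
finger_force: 1.0
```

Call:
{"fn": "jog_arm", "kwargs": {
  "turn": [
    [0, 0, 0],
    [0, 0, 0],
    [0, 0, 0]
  ],
  "translation": [
    [0, -0.001, 0],
    [0, -0.002, 0],
    [0, -0.002, 0]
  ],
  "grip": [1, 1, 1]
}}

```text
clock: 17.6
tool_pos: [0.5466, 0.0187, 0.0588]
eef_rot: [0.181, 0.984, 0.001, 0.001]
contact_force: [0.6, 5.0, -0.8]
opening: 0.007
finger_force: 2.4
```

Call:
{"fn": "jog_arm", "kwargs": {
  "turn": [
    [0, 0, 0],
    [0, 0, 0],
    [0, 0, 0],
    [0, 0, 0],
    [0, 0, 0],
    [0, 0, 0],
    [0, 0, 0],
    [0, 0, 0],
    [0, 0, 0],
    [0, 0, 0],
    [0, 0, 0],
    [0, 0, 0],
    [0, 0, 0]
  ],
  "translation": [
    [0, -0.001, 0],
    [0, -0.001, 0],
    [0, 0.003, 0],
    [0, 0.008, 0],
    [0, 0.018, 0],
    [0, 0.028, 0],
    [0, 0.03, 0],
    [0, 0.03, -0.05],
    [0, 0.03, -0.1],
    [0, 0.06, -0.15],
    [0, 0.1, -0.18],
    [0, 0.15, -0.18],
    [0, 0.15, -0.18]
  ],
  "grip": [1, 1, 1, 1, 1, 1, 1, 1, 1, 1, 1, 1, 1]
}}

```text
clock: 19.23
tool_pos: [0.5996, 0.1626, 0.2393]
eef_rot: [0.178, 0.984, 0.002, 0.0]
contact_force: [0.2, 0.3, 0.1]
opening: 0.006
finger_force: 0.0
```

```bash
python3 - <<'E'
from h import *
p,_=fitrail(); print(r.get_state()['contact_force'])
snap('scene','s6.png')
for n in ['keeper_pin','carrier5']: print([(round(d['p'],2),w2r([d['position']],p)[0].round(3).tolist()) for d in models.place_of('scene',n)][:7])
im=cv2.imread('pics/s6.png')[150:260,200:420]
cv2.imwrite('pics/s6c.png',cv2.resize(im,None,fx=3.6,fy=3.6,interpolation=cv2.INTER_CUBIC))
E
```

```text
[0.21469331 0.29016763 0.09243335]
[(0.66, [-0.016, -0.018])]
[(0.91, [0.227, 0.156]), (0.86, [0.127, -0.002]), (0.73, [0.161, 0.004]), (0.69, [0.055, -0.002]), (0.66, [-0.298, 0.034]), (0.64, [0.015, -0.005]), (0.57, [0.093, -0.002])]
```

View pics/s6c.png

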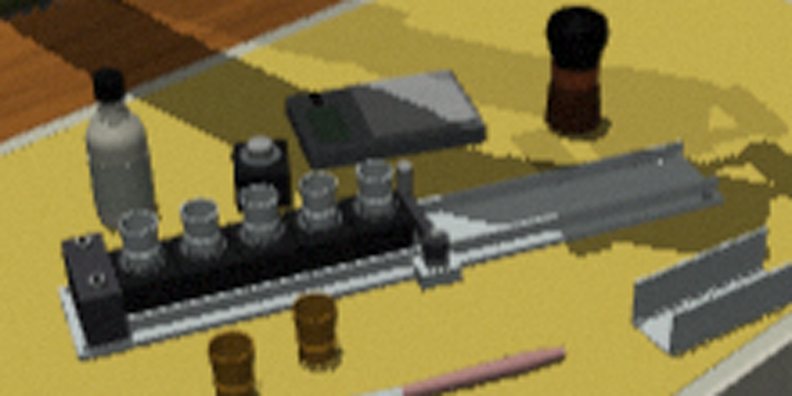

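The final view shows the row tight against the stop (125,290). The keeper lies across the channel right behind it (pin at (405,175), pivot at (435,250)), and the bystanders have not moved.

```bash
python3 -c "
from plant import r; print(r.finish_job())"
```

```text
the job is handed in; nothing more can be done
None
```

The five carriers are home against the end stop and the keeper was pushed to its limit, closed across the channel behind them; the job was handed in at about 19 s, with the bystanders unmoved in the last picture.

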